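# Uncap the soap bottle and bring the tap over it for refilling

### The job

The soap bottle in the aluminium bracket is to be topped up with water: unscrew its cap, which takes several twists, lift it off and stand it gently, open side down, in the empty pale blue bar holder. Then swing the tap's spout round until its outlet is right over the open mouth of the bottle, and leave everything else where it is.

Things in the scene. Friction and masses are not known exactly. Their poses are not given: they have to be found in the camera images.
- bottle: white round plastic bottle, 90 mm diameter, held immovably in an aluminium bracket (under 105 mm high, within 100 mm of the axis) bolted to the ledge left or right of the tap; origin at the centre of its underside, z up. Shoulder up to 123 mm, threaded neck (38 mm wide, 45 mm over the threads) up to 163 mm, on it a springy rubber seal that rises to 169 mm once the cap is off
- mouth (a point): centre of the bottle's mouth, on its axis at 166 mm height; the bore is 31 mm wide
- cap: white ribbed screw cap of the bottle: cup 56 mm wide, 42 mm high, 45 g, closed on top; origin at the centre of its open lower rim, z to its top. Screwed on, the rim is 128 mm and the top 170 mm above the ledge. It loosens anticlockwise seen from above, climbs 27 mm a turn (4.3 mm a radian), stays put when let go between twists, and comes free of the thread after about 230 degrees (4 rad)
- cap_top (a point): centre of the cap's flat top, 42 mm above its rim. The cap is stiff at first (roughly 0.2 to 0.4 N m), then easy; it cannot be pulled off while on the thread. Once free it must rise another 25 mm to clear the neck
- holder: shallow pale blue ceramic bar holder, loose, 0.6 kg, 126 mm along its x and 166 mm along its y, 15 mm high with rims 7 mm wide; its flat inside is 112 x 152 mm and 6 mm above the ledge; origin at the centre of its underside. It stands on the other side of the tap from the bottle
- tap: stainless tap on the ledge between bottle and bar holder: upright column 38 mm in diameter with a cross handle on top (up to 248 mm high, 34 mm from the axis); origin on the column's axis at the ledge, z up, x away from the robot over the washtub
- spout (a joint): angle of the spout about the column's upright axis, rad: 0 along the tap's own x axis, positive anticlockwise seen from above, range -2.2 to 2.2. It turns against steady friction (0.3 N m) and stays where it is left
- outlet (a point): centre of the outlet's lower face at the spout's end, 200 mm from the column's axis, 190 mm above the ledge (outlet 23 mm wide). The spout is a round tube 18 mm thick, level with its axis 228 to 232 mm high from 66 to 168 mm out from the column's axis; there it can be pushed sideways
- cup: stainless steel cup, 74 mm wide, 82 mm high, under the spout; origin at the centre of its underside
- soap: block of soap 95 x 52 x 34 mm on the robot's side of the tap; origin at the centre of its underside
- brush: wooden scrubbing brush 150 x 58 x 42 mm, bristles down, to the far left; origin at the centre of its underside
- peg_basket: white plastic basket of clothes pegs, 150 x 110 x 75 mm, to the far left; origin at the centre of its underside
- bleach: cream plastic bottle, 76 mm wide, 210 mm high, to the far right; origin at the centre of its underside
- washboard: green plastic washboard 380 x 210 x 20 mm lying at the left edge; origin at the centre of its underside
Mind the look-alikes: they are no part of the job. There is more than one size of the cap; the job needs the smallest.

How it is judged:
On the way, in this order (a step that is already met when the one before it is completed fails the run):
1. the cap is unscrewed and lifted clear of the neck (z of cap in the frame of mouth above 0.004 m), for 0.1 s.
2. the cap stands open side down in the bar holder, let go and at rest (x of cap in the frame of holder between -0.032 and 0.032 m and y of cap in the frame of holder between -0.052 and 0.052 m and z of cap in the frame of holder below 0.01 m and angle between cap's own z axis and vertical below 0.1 rad and contact force between cap and the fingers below 0.1 N and linear speed of cap below 0.03 m/s), for 0.2 s.
At the end, for the whole second after the job is handed in: Cap released, at rest, open side down on the bar holder's flat inside (within 32 mm of its centre along its x, 52 mm along its y, 0.1 rad of upright); the spout is still, its outlet within 12 mm, measured level, of the centre of the bottle's mouth (x of cap in the frame of holder between -0.032 and 0.032 m and y of cap in the frame of holder between -0.052 and 0.052 m and z of cap in the frame of holder below 0.01 m and angle between cap's own z axis and vertical below 0.1 rad and linear speed of cap below 0.03 m/s and horizontal distance between outlet and mouth below 0.012 m and velocity of joint spout between -0.05 and 0.05 rad/s); the robot touches nothing.
It fails at once if the cap was dropped or knocked loose instead of set down (faster than 0.6 m/s with no finger on it) (linear speed of cap above 0.6 m/s and contact force between cap and the fingers below 0.05 N).
It fails at once if something else was disturbed (cup, soap, brush, peg basket, bleach bottle, washboard or bar holder moved more than 30 mm) (distance of any of cup, soap, brush, peg_basket, bleach, washboard, holder from where it was at the start of the episode above 0.03 m).
It also fails if it takes over 72 s, if anything falls off the work surface, if the arm or the gripper's body presses on something with over 40 N, if the wrist force passes 120 N, or if a joint passes its speed limit or range.

### The arm

A 6-joint arm with a two-finger parallel gripper is mounted at the origin on the work surface. World frame = base frame: x ahead of the robot, y to its left, z up, the work surface at z = 0. Lengths are in m, angles in rad, forces in N, time in s.
With the tool pointing down it reaches from about 0.425 to 1.125 m from the base axis. Payload 14.9 kg.
Tool frame: the origin (TCP) lies on the centre line of the jaws, within the pads' length; the fingertips stand 11 mm ahead of it and the grasp point (between the pads) lies 8 mm behind it (env.tips_ahead is the distance from the TCP to the fingertips, in m); z points along the fingers, y is the line along which they close (so a half turn about z gives the same grasp; the last joint's range is limited). The gripper opens to 91 mm and grips with 3 to 60 N. Pads are 32 mm wide; open, the fingers measure 118 mm over their backs; the gripper's body (76 mm by 178 mm) begins 60 mm behind the grasp point.
Start: joints at [-1.327, 0.379, 1.734, -0, 1.028, -0.033], TCP at [0.191, -0.673, 0.225] pointing down, gripper open.
Joint ranges: [-2.77, 2.77], [-0.74, 2.19], [0, 2.66], [-1.06, 4.2], [0.31, 2.87], [-3.08, 3.08]. Speed limits (rad/s): [1.89, 1.89, 2.39, 3.14, 3.14, 3.14].

### API

Orientations are given as a unit quaternion [x, y, z, w].
In Python, from workcell import env, snapshot, ticket gives the robot as it stands. The module is installed in compiled form; this text tells all that it offers.
- The arm moves only by the tool drive_tool, never from a script. Its argument "steps" is text: rows parted by semicolons, each of 4 numbers parted by spaces: the shift along the tool's x, y, z each as a share of 500 mm, from -1 to 1, then the turn about the tool's z as a share of pi rad, from -1 to 1. In form: dx dy dz roll; .... A call has 1 to 12 rows; each row shifts and turns the commanded pose from where the row before left it, along the tool's axes as they then stand; what a row does not reach is not made up. A row lasts 1/8 s, in which the tool goes at most 62.5 mm and 10.7 degrees, less where a joint would pass 70% of its speed; a pose out of reach is approached as far as the arm can. A call with a number of a shift or a turn outside -1 to 1 is refused whole. A call with a gripper value outside its range is refused whole. "gripper" is the opening, from -1 (shut) to 1 (fully open), set as the call begins (left out, the last holds). The fingers move at their own pace and stop on an object; "newtons" is the grip in N (left out, the last holds). Time passes only in rows, so rows that do not move let the fingers close. It gives the time, the measured TCP pose, the force, the opening and the grip force at its end, in the units of the state.
- env.get_obs(): the state, without advancing time (a new reading comes with each control period).
- snapshot(name): name is "scene" or "top"; returns a dict with "frame" (420x560x3 uint8, blue, green, red), "depth" (420x560 float32, m along the optical axis (not along the pixel's ray), 0 where there is no reading), "fx", "fy", "cx", "cy" (pixels), "k1" (the pictures are not rectified: a ray, as slopes to the right and down, at radius r is drawn at 1 + k1 r^2 times it, then the intrinsics apply), "T" (4x4, takes a point from camera to world coordinates). Camera axes: x right, y down, z forward; pixel columns grow to the right and rows downward; lengths in m; the calibration is good to about 2 mm. A picture is of the moment at which its call begins.
- ticket.job_done(): hands the job in; it is judged then, once.
The state is a dict: "t": time; "q": joint angles; "qvel": joint speeds; "effort": joint torques, N m; "tcp_pos": TCP position; "tool_rot": TCP orientation; "wrist_force": force on the tool from outside, world axes, zero at the start; "ft_torque": the same for the moment, N m; "gripper_width": opening from 0.0 (shut) to 1.0 (fully open); "grasp_force": force on a finger pad.
Only numpy, scipy, OpenCV 4.12 (cv2) and the standard library are available. Lean on these libraries where they do the work, as an engineer would, in place of code of your own. Each camera call takes 0.05 s, during which the arm holds its last target. There are 200 camera calls.

## Working session

There is one attempt and no reset: what is moved stays moved. The work goes in short steps, Python scripts to look and compute and a tool call to move; the robot and the scene stay as the last step left them, time stands still between calls to the robot, and variables do not carry over. Pictures are saved under pics/ and viewed, at most 10 in all, crops included, and the job is handed in when it is done.

Besides the shell and the picture viewer there is one more tool, called after "Call:" in YAML: its name, and indented under it one key for each argument. drive_tool: Moves the arm, as the interface text tells. Shift numbers are shares of 500 mm and turn numbers shares of pi rad, none past 1 either way. Its arguments: {"type":"object","properties":{"steps":{"type":"string"},"gripper":{"type":"number"},"newtons":{"type":"number"}},"required":["steps"]}

```bash
mkdir -p pics
cat > h.py <<'E'
import numpy as np, cv2
from workcell import env, snapshot, ticket
def world(s):
    "HxWx3 world points from depth"
    H,W=s["depth"].shape
    K=np.array([[s["fx"],0,s["cx"]],[0,s["fy"],s["cy"]],[0,0,1.]])
    u,v=np.meshgrid(np.arange(W),np.arange(H))
    p=cv2.undistortPoints(np.stack([u,v],-1).reshape(-1,1,2).astype(float),K,np.array([s["k1"],0,0,0,0.]))
    p=p.reshape(H,W,2); d=s["depth"][...,None]
    c=np.concatenate([p*d,d],-1); T=np.array(s["T"])
    return c@T[:3,:3].T+T[:3,3]
def state():
    o=env.get_obs(); return o
E
python3 - <<'E'
from h import *
for n in("scene","top"):
    s=snapshot(n); cv2.imwrite(f"pics/{n}0.png",s["frame"]); np.savez(f"{n}0.npz",**s)
    print(n,np.round(s["T"],3).tolist(),s["fx"],s["k1"])
o=env.get_obs();print({k:np.round(v,3).tolist() for k,v in o.items()})
E
```

```text
scene [[-0.506, 0.541, -0.671, 1.596], [0.862, 0.325, -0.389, 0.7], [0.008, -0.776, -0.631, 1.124], [0.0, 0.0, 0.0, 1.0]] 455.12424028699337 -0.12456037210284082
top [[0.021, -0.988, 0.153, 0.342], [-1.0, -0.021, 0.003, 0.082], [0.001, -0.153, -0.988, 1.641], [0.0, 0.0, 0.0, 1.0]] 487.4546544217563 -0.04478131344286674
{'t': 0.1, 'q': [-1.327, 0.379, 1.735, 0.0, 1.028, -0.033], 'qvel': [-0.001, -0.001, 0.0, -0.0, 0.0, 0.002], 'effort': [-0.002, -76.504, -43.53, 0.065, 0.04, -0.0], 'tcp_pos': [0.191, -0.673, 0.224], 'tool_rot': [0.99, 0.138, -0.0, -0.0], 'wrist_force': [-0.209, -1.076, -0.21], 'ft_torque': [0.026, 0.065, 0.068], 'grasp_force': 0.0, 'gripper_width': 0.997}
```

View pics/scene0.png

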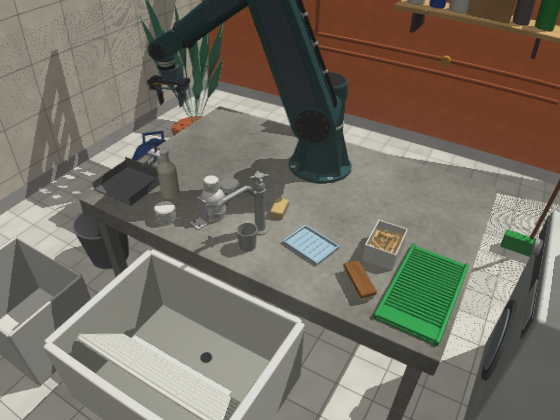

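View pics/top0.png

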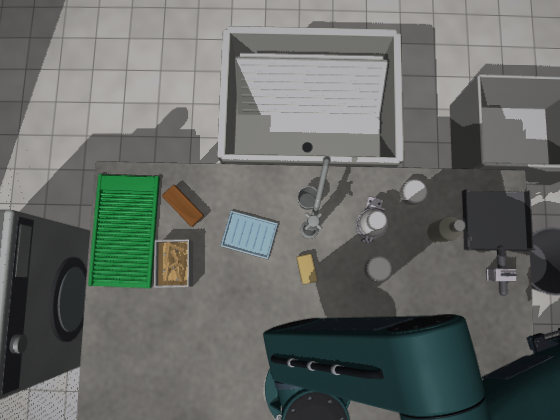

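The scene view shows the bracketed bottle at about (211,190), the tap at (260,205) and the pale blue holder at (311,244). The top view shows the same things at (374,221), (312,225) and (250,234).

Things that could be taken for the cap, by top-view pixel:
- White cap on the bracketed bottle, (374,221)
- White cap or cup standing on the ledge, (413,190)
- Grey-white disc on the ledge, (378,268)
- Bleach bottle's cap, (458,226)

I choose (374,221), the one on the bottle in the bracket.

```bash
cat > m.py <<'E'
from h import *
for n in("scene","top"):
    s=dict(np.load(f"{n}0.npz")); P=world(s); f=s["frame"]
    hsv=cv2.cvtColor(f,cv2.COLOR_BGR2HSV); X,Y,Z=P[...,0],P[...,1],P[...,2]
    ok=s["depth"]>0
    def circ(m,name):
        m=m.astype(np.uint8); k,l,st,c=cv2.connectedComponentsWithStats(m)
        for i in range(1,k):
            if st[i,4]<40: continue
            p=P[l==i]; (cx,cy),r=cv2.minEnclosingCircle(p[:,:2].astype(np.float32))
            print(n,name,"px",c[i].round(),"ctr",np.round([cx,cy],4),"mean",p.mean(0).round(4),"r",round(r,4),"n",st[i,4])
    region=ok&(X>0.4)&(X<1.1)&(Y>-.6)&(Y<.5)
    white=(hsv[...,1]<45)&(hsv[...,2]>110)
    circ(region&(Z>.158)&(Z<.182)&(Y<-.03),"z.17")
    circ(region&(Z>.232)&(Z<.26)&(Y<.1),"handle")
    circ(region&(Z>.03)&(Z<.11)&white,"lowwhite")
    sp=region&(Z>.19)&(Z<.252)&(Y>-.2)&(Y<.15)
    p=P[sp]; print("spout",len(p), p.min(0).round(3),p.max(0).round(3))
    blue=(hsv[...,0]>90)&(hsv[...,0]<115)&(hsv[...,1]>50)&(hsv[...,2]>110)&region
    k,l,st,c=cv2.connectedComponentsWithStats(blue.astype(np.uint8)); i=1+st[1:,4].argmax()
    p=P[(l==i)&(Z<.03)]; print("holder",c[i].round(),cv2.minAreaRect(p[:,:2].astype(np.float32)),np.percentile(p[:,2],[5,50,95]).round(4))
    t=P[region&(Z>.0)&(Z<.3)]
    if n=="top":
        q=P[sp]
        o=q[q[:,0]>q[:,0].max()-.012]; print("spout end",o.mean(0))
        for a in np.arange(.7,1.0,.03):
            b=q[abs(q[:,0]-a)<.008]
            if len(b):print(round(a,2),b[:,1].mean().round(4),b[:,2].max().round(3))
cv2.imwrite("pics/crop.png",np.hstack([cv2.resize(np.load("top0.npz")["frame"][150:290,290:430],(400,400)),cv2.resize(np.load("scene0.npz")["frame"][150:260,150:260],(400,400))]))
E
python3 m.py
```

```text
scene z.17 px [165. 161.] ctr [ 0.5199 -0.4249] mean [ 0.5229 -0.423   0.169 ] r 0.0189 n 50
scene z.17 px [211. 181.] ctr [ 0.5359 -0.1933] mean [ 0.5392 -0.1891  0.1683] r 0.0307 n 146
scene handle px [259. 176.] ctr [0.5148 0.0063] mean [0.5202 0.0093 0.2465] r 0.0326 n 113
scene handle px [232. 195.] ctr [ 0.6379 -0.014 ] mean [ 0.6443 -0.0171  0.2369] r 0.0699 n 143
scene lowwhite px [226. 185.] ctr [ 0.4071 -0.2197] mean [ 0.4126 -0.2166  0.059 ] r 0.0337 n 73
scene lowwhite px [213. 198.] ctr [ 0.5089 -0.2057] mean [ 0.5501 -0.1766  0.1016] r 0.0823 n 124
scene lowwhite px [165. 208.] ctr [ 0.649  -0.3394] mean [ 0.6506 -0.335   0.0577] r 0.0406 n 237
scene lowwhite px [375. 245.] ctr [0.4343 0.4452] mean [0.446  0.4253 0.0694] r 0.0608 n 72
spout 519 [ 0.489 -0.047  0.19 ] [0.724 0.031 0.252]
holder [300. 237.] ((0.47959914803504944, 0.15862303972244263), (0.011486007831990719, 0.08617983013391495), 76.453369140625) [0.0014 0.0062 0.0094]
top z.17 px [377. 220.] ctr [ 0.5321 -0.1952] mean [ 0.5314 -0.195   0.1696] r 0.0291 n 275
top z.17 px [451. 227.] ctr [ 0.5154 -0.4302] m
[... 169 characters left out ...]
0.5142 0.0047] mean [0.5139 0.0049 0.2481] r 0.0327 n 183
top lowwhite px [414. 190.] ctr [ 0.6476 -0.3382] mean [ 0.6463 -0.3385  0.0593] r 0.04 n 398
top lowwhite px [362. 225.] ctr [ 0.5276 -0.1729] mean [ 0.5222 -0.1602  0.0893] r 0.033 n 103
top lowwhite px [177. 243.] ctr [0.4311 0.445 ] mean [0.4532 0.4332 0.0713] r 0.0588 n 87
top lowwhite px [379. 262.] ctr [ 0.4045 -0.2208] mean [ 0.4092 -0.2197  0.0594] r 0.0298 n 102
spout 567 [ 0.49  -0.047  0.19 ] [0.721 0.028 0.252]
holder [249. 234.] ((0.4950944781303406, 0.20514962077140808), (0.16345545649528503, 0.12064546346664429), 75.75304412841797) [0.     0.0067 0.0151]
spout end [ 0.71466604 -0.03607871  0.21210387]
0.7 -0.0337 0.239
```

View pics/crop.png

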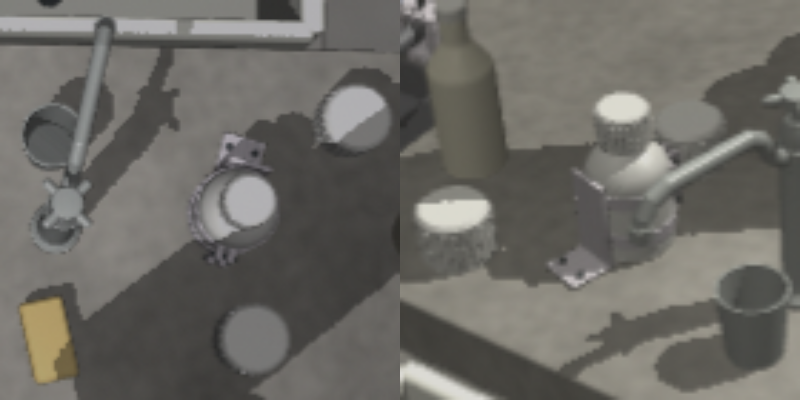

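The crop confirms the choice: the cap on the bracketed bottle has r≈29 mm, its top at 0.170 and centre (0.532,-0.195), 201 mm from the tap axis, all as described. The other two white discs are lower (z≈0.06) and stand on the ledge.

I go up and across first.

Call:
drive_tool:
  steps: "0 0 -0.095 0; 0 0 -0.095 0; 0.0917 -0.0734 0 0; 0.0917 -0.0734 0 0; 0.0917 -0.0734 0 0; 0.0917 -0.0734 0 0; 0.0917 -0.0734 0 0; 0.0917 -0.0734 0 0; 0.0917 -0.0734 0 0; 0.0917 -0.0734 0 0; 0.0917 -0.0734 0 0; 0.0917 -0.0734 0 0"
  gripper: 1
  newtons: 45

```text
t: 1.6
tcp_pos: [0.5328, -0.1932, 0.3199]
tool_rot: [0.99, 0.138, -0.0, -0.0]
wrist_force: [0.1, -0.5, 0.6]
gripper_width: 0.999
grasp_force: 0.0
```

Call:
drive_tool:
  steps: "0 0 0 0.058; 0 0 0 0.058; 0 0 0 0.058; 0 0 0 0.058; 0 0 0 0.058; 0 0 0 0.058; 0 0 0 0.058; 0 0 0 0.058; 0 0 0 0.058; 0 0 0 0.03; 0 0 0 0; 0 0 0 0"

```text
t: 3.1
tcp_pos: [0.532, -0.195, 0.3198]
tool_rot: [0.747, -0.665, -0.0, 0.0]
wrist_force: [-0.4, -0.8, -0.0]
gripper_width: 1.003
grasp_force: 0.0
```

```bash
cat >> h.py <<'E'
from scipy.spatial.transform import Rotation as R
def to(x,y,z):
    "shares of 500 mm along tool axes to reach TCP target"
    o=env.get_obs(); r=R.from_quat(o["tool_rot"]); d=r.inv().apply(np.array([x,y,z])-o["tcp_pos"])
    print("t",round(float(o["t"]),2),"tcp",np.round(o["tcp_pos"],4),"rotv",r.as_matrix().round(3).tolist(),"q",np.round(o["q"],3),"F",np.round(o["wrist_force"],1),"M",np.round(o["ft_torque"],2),"w",np.round(o["gripper_width"],3),"g",np.round(o["grasp_force"],1)); print("shares",(d/.5).round(4))
E
python3 -c "
from h import *
to(.532,-.195,.151)"
```

```text
t 3.1 tcp [ 0.532  -0.195   0.3198] rotv [[0.115, -0.993, -0.0], [-0.993, -0.115, 0.0], [-0.0, 0.0, -1.0]] q [-0.393  0.064  1.939 -0.     1.139  2.633] F [-0.4 -0.8 -0. ] M [ 0.13 -0.03 -0.04] w 1.003 g 0.0
shares [-0.000e+00 -2.000e-04  3.376e-01]
```

Call:
drive_tool:
  steps: "0 0 0.045 0; 0 0 0.045 0; 0 0 0.045 0; 0 0 0.045 0; 0 0 0.045 0; 0 0 0.045 0; 0 0 0.04 0; 0 0 0.0276 0; 0 0 0 0; 0 0 0 0"

```text
t: 4.35
tcp_pos: [0.5325, -0.1952, 0.1517]
tool_rot: [0.746, -0.666, 0.0, -0.0]
wrist_force: [-0.7, 0.2, 0.2]
gripper_width: 0.999
grasp_force: 0.0
```

Call:
drive_tool:
  steps: "0 0 0 0; 0 0 0 0; 0 0 0 0; 0 0 0 0; 0 0 0 0; 0 0 0 0"
  gripper: -1
  newtons: 45

```text
t: 5.1
tcp_pos: [0.5325, -0.195, 0.1514]
tool_rot: [0.746, -0.666, 0.0, -0.0]
wrist_force: [5.8, 2.1, -0.0]
gripper_width: 0.61
grasp_force: 45.0
```

Call:
drive_tool:
  steps: "0 0 -0.001 -0.04; 0 0 -0.001 -0.04; 0 0 -0.0011 -0.04; 0 0 -0.0011 -0.04; 0 0 -0.0011 -0.04; 0 0 -0.0011 -0.04; 0 0 0 0"

```text
t: 5.98
tcp_pos: [0.5317, -0.195, 0.1542]
tool_rot: [0.939, -0.345, -0.0, 0.0]
wrist_force: [-1.3, 0.0, 0.3]
gripper_width: 0.608
grasp_force: 45.0
```

```bash
python3 -c "
from h import *
to(.532,-.195,.151)"
```

```text
t 5.97 tcp [ 0.5317 -0.195   0.1542] rotv [[0.762, -0.647, -0.001], [-0.647, -0.762, 0.0], [-0.001, 0.0, -1.0]] q [-0.393  0.27   2.038 -0.     0.833  1.882] F [-1.3  0.   0.3] M [ 0.07 -0.01 -0.06] w 0.608 g 45.0
shares [ 0.0004 -0.0003  0.0064]
```

The vertical force stays near 0, so the cap is climbing with the tool. I carry on.

Call:
drive_tool:
  steps: "0 0 -0.0015 -0.055; 0 0 -0.0015 -0.055; 0 0 -0.0015 -0.055; 0 0 -0.0015 -0.055; 0 0 -0.0015 -0.055; 0 0 -0.0015 -0.055; 0 0 -0.0015 -0.055; 0 0 -0.0015 -0.055; 0 0 -0.0015 -0.055; 0 0 -0.0015 -0.055; 0 0 0 0"

```text
t: 7.35
tcp_pos: [0.5317, -0.1962, 0.1615]
tool_rot: [0.872, 0.49, -0.001, 0.001]
wrist_force: [0.5, -13.0, -5.4]
gripper_width: 0.608
grasp_force: 45.0
```

Call:
drive_tool:
  steps: "0 0 -0.0015 -0.055; 0 0 -0.0015 -0.055; 0 0 -0.0015 -0.055; 0 0 -0.0015 -0.055; 0 0 -0.0015 -0.055; 0 0 -0.0015 -0.055; 0 0 -0.0015 -0.055; 0 0 -0.0015 -0.055; 0 0 -0.001 -0.055; 0 0 -0.001 -0.055; 0 0 -0.001 -0.02; 0 0 0 0"

```text
t: 8.85
tcp_pos: [0.5333, -0.1958, 0.1699]
tool_rot: [0.164, 0.986, -0.0, 0.002]
wrist_force: [5.4, -2.6, -1.0]
gripper_width: 0.607
grasp_force: 45.0
```

```bash
python3 -c "
from h import *
to(.532,-.195,.151)"
```

```text
t 8.85 tcp [ 0.5333 -0.1958  0.1699] rotv [[-0.946, 0.323, 0.003], [0.323, 0.946, -0.001], [-0.003, -0.0, -1.0]] q [-0.393  0.248  2.031 -0.     0.859 -1.634] F [ 5.4 -2.6 -1. ] M [-0.52 -1.5   0.01] w 0.607 g 45.0
shares [0.0031 0.0006 0.0378]
```

Call:
drive_tool:
  steps: "0 0 -0.005 -0.02; 0 0 -0.005 0; 0 0 -0.005 0; 0 0 0 0"

```text
t: 9.35
tcp_pos: [0.5333, -0.1954, 0.1775]
tool_rot: [0.133, 0.991, -0.0, 0.001]
wrist_force: [5.6, -0.2, 2.5]
gripper_width: 0.604
grasp_force: 45.0
```

Call:
drive_tool:
  steps: "0 0 -0.015 0; 0 0 -0.015 0; 0 0 -0.02 0; 0 0 -0.03 0; 0 0 -0.04 0; 0 0 -0.05 0; 0 0 -0.05 0; 0 0 0 0"

```text
t: 10.35
tcp_pos: [0.533, -0.1954, 0.2895]
tool_rot: [0.131, 0.991, -0.001, 0.002]
wrist_force: [0.6, 0.7, -0.3]
gripper_width: 0.607
grasp_force: 45.0
```

Run:
```python
from h import *
s=snapshot("scene"); cv2.imwrite("pics/lift.png",cv2.resize(s["frame"][60:240,120:360],(800,600)))
to(.495,.205,.30)
```

```text
t 10.4 tcp [ 0.5323 -0.1952  0.2879] rotv [[-0.965, 0.261, 0.002], [0.261, 0.965, -0.001], [-0.002, -0.0, -1.0]] q [-0.393  0.096  1.965  0.     1.079 -1.7  ] F [-1.   0.  -0.6] M [ 0.03 -0.16  0.01] w 0.608 g 45.0
shares [ 0.2807  0.7532 -0.0249]
```

View pics/lift.png

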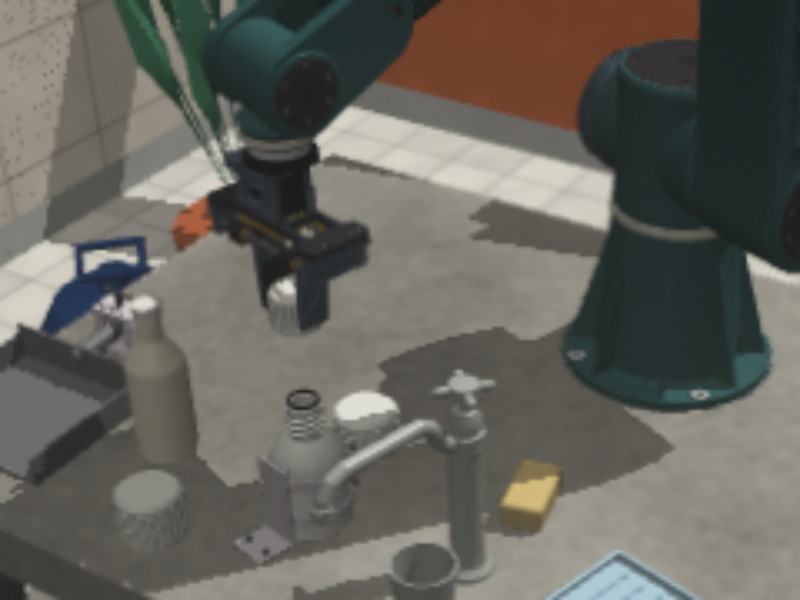

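The picture shows the cap held between the fingers at crop (290,305), its rim slightly below the tips, and the threaded neck open at (303,400). Next I rise over the tap handle and cross to the holder.

Call:
drive_tool:
  steps: "0 0 -0.05 0; 0 0 -0.05 0; 0.0351 0.0942 0 0; 0.0351 0.0942 0 0; 0.0351 0.0942 0 0; 0.0351 0.0942 0 0; 0.0351 0.0942 0 0; 0.0351 0.0942 0 0; 0.0351 0.0942 0 0; 0.0351 0.0942 0 0; 0 0 0 0; 0 0 0 0"

```text
t: 11.9
tcp_pos: [0.4943, 0.2051, 0.336]
tool_rot: [0.131, 0.991, -0.0, -0.001]
wrist_force: [0.3, -0.4, -2.1]
gripper_width: 0.608
grasp_force: 45.0
```

Run:
```python
from h import *
to(.495,.205,.050)
s=snapshot("scene"); P=world(s); Z=P[...,2]
m=(s["depth"]>0)&(np.hypot(P[...,0]-.495,P[...,1]-.205)<.07)&(Z>.2)&(Z<.36)
hsv=cv2.cvtColor(s["frame"],cv2.COLOR_BGR2HSV); w=m&(hsv[...,2]>110)&(hsv[...,1]<60)
print(m.sum(),w.sum(),P[w].min(0).round(4) if w.any() else "",P[w].max(0).round(4), P[m].min(0).round(4))
```

```text
t 11.9 tcp [0.4943 0.2051 0.336 ] rotv [[-0.966, 0.26, -0.001], [0.26, 0.966, -0.001], [0.001, -0.001, -1.0]] q [ 0.35  -0.008  1.982 -0.     1.169 -0.958] F [ 0.3 -0.4 -2.1] M [-0.01 -0.19  0.04] w 0.608 g 45.0
shares [-0.002   0.0008  0.572 ]
355 97 [0.4701 0.181  0.346 ] [0.5219 0.2228 0.3595] [0.4701 0.1654 0.3123]
```

Call:
drive_tool:
  steps: "0 0 0.06 0; 0 0 0.06 0; 0 0 0.06 0; 0 0 0.06 0; 0 0 0.06 0; 0 0 0.06 0; 0 0 0.06 0; 0 0 0.06 0; 0 0 0.06 0; 0 0 0.04 0; 0 0 0.01 0; 0 0 0 0"

```text
t: 13.45
tcp_pos: [0.4949, 0.2048, 0.0421]
tool_rot: [0.132, 0.991, -0.0, -0.0]
wrist_force: [0.4, -0.2, -1.3]
gripper_width: 0.611
grasp_force: 45.0
```

Call:
drive_tool:
  steps: "0 0 0.006 0; 0 0 0.005 0; 0 0 0.004 0; 0 0 0 0; 0 0 0 0"

```text
t: 14.08
tcp_pos: [0.4947, 0.2054, 0.0344]
tool_rot: [0.131, 0.991, 0.0, 0.0]
wrist_force: [-0.3, 0.5, -0.6]
gripper_width: 0.608
grasp_force: 45.0
```

Call:
drive_tool:
  steps: "0 0 0.004 0; 0 0 0.003 0; 0 0 0.002 0; 0 0 0 0; 0 0 0 0"

```text
t: 14.7
tcp_pos: [0.4947, 0.2053, 0.0299]
tool_rot: [0.131, 0.991, 0.0, 0.0]
wrist_force: [0.5, -0.2, -0.3]
gripper_width: 0.609
grasp_force: 45.0
```

Call:
drive_tool:
  steps: "0 0 0.002 0; 0 0 0.002 0; 0 0 0 0; 0 0 0 0"

```text
t: 15.2
tcp_pos: [0.4948, 0.2054, 0.0288]
tool_rot: [0.131, 0.991, -0.0, -0.0]
wrist_force: [-7.3, -3.6, 22.1]
gripper_width: 0.61
grasp_force: 45.0
```

The cap touches at TCP 0.0288, as predicted. I ease off and open.

Call:
drive_tool:
  steps: "0 0 -0.0016 0; 0 0 0 0"

```text
t: 15.45
tcp_pos: [0.4948, 0.2054, 0.0288]
tool_rot: [0.131, 0.991, 0.0, 0.0]
wrist_force: [-1.2, -0.8, 6.7]
gripper_width: 0.61
grasp_force: 45.0
```

Call:
drive_tool:
  steps: "0 0 0 0; 0 0 0 0; 0 0 0 0; 0 0 0 0; 0 0 0 0; 0 0 0 0; 0 0 0 0; 0 0 0 0"
  gripper: 0.8

```text
t: 16.45
tcp_pos: [0.4947, 0.2053, 0.0286]
tool_rot: [0.131, 0.991, 0.0, 0.0]
wrist_force: [0.3, -0.3, 0.2]
gripper_width: 0.901
grasp_force: 0.0
```

Call:
drive_tool:
  steps: "0 0 -0.01 0; 0 0 -0.03 0; 0 0 -0.06 0; 0 0 -0.1 0; 0 0 -0.1 0; 0 0 -0.1 0; 0 0 -0.1 0; 0 0 -0.1 0; 0 0 0 0"

```text
t: 17.58
tcp_pos: [0.496, 0.2058, 0.3337]
tool_rot: [0.131, 0.991, 0.002, 0.003]
wrist_force: [-0.8, 0.8, -1.3]
gripper_width: 0.896
grasp_force: 0.0
```

Run:
```python
from h import *
s=snapshot("scene"); P=world(s); cv2.imwrite("pics/placed.png",cv2.resize(s["frame"][130:300,190:420],(800,590)))
hsv=cv2.cvtColor(s["frame"],cv2.COLOR_BGR2HSV)
m=(np.hypot(P[...,0]-.495,P[...,1]-.205)<.06)&(P[...,2]>.042)&(P[...,2]<.06)
p=P[m];print(m.sum(),cv2.minEnclosingCircle(p[:,:2].astype(np.float32)),p.mean(0).round(4),np.std(p[:,2]))
to(.6,.1,.225)
```

```text
126 ((0.49690890312194824, 0.20878705382347107), 0.02987431362271309) [0.4964 0.2092 0.0475] 0.0024080850600368153
t 17.62 tcp [0.4951 0.2055 0.3311] rotv [[-0.965, 0.261, 0.004], [0.261, 0.965, 0.001], [-0.003, 0.002, -1.0]] q [ 0.35  -0.004  1.987  0.     1.154 -0.957] F [-0.2  1.1  0.2] M [ 0.07 -0.13 -0.05] w 0.901 g 0.0
shares [-0.2569 -0.1495  0.2127]
```

View pics/placed.png

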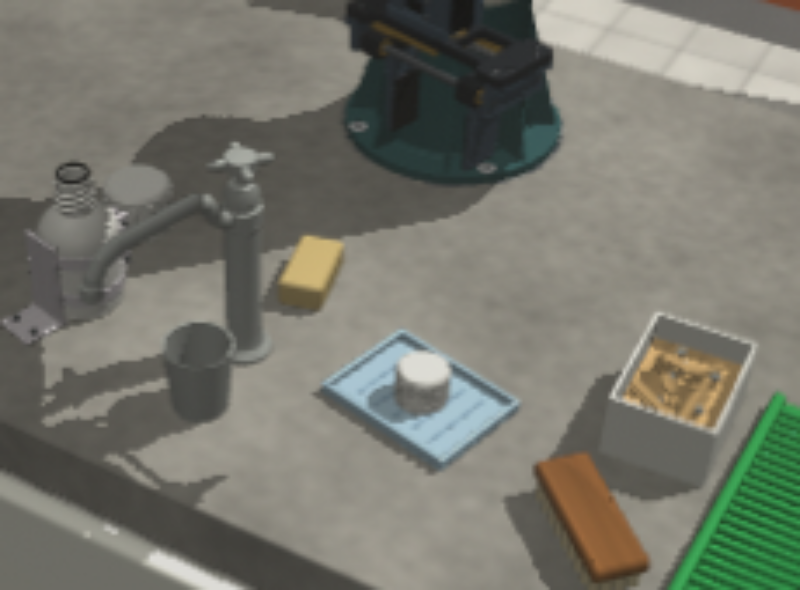

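The cap stands upright in the holder at crop (423,380), its top at 0.0475 and within 5 mm of the holder's centre. The neck is open at (73,172) and nothing else has moved.

Next I straddle the spout tube 130 mm out from the column, grip it lightly and swing it from -0.20 to -1.48 rad.

Call:
drive_tool:
  steps: "-0.0801 -0.0721 0 0; -0.0801 -0.0721 0 0; -0.0801 -0.0721 0 0; -0.0801 -0.0721 0 0; -0.0801 -0.0721 0 0; 0 0 0 -0.0204; 0 0 0 0; 0 0 0 0"

```text
t: 18.62
tcp_pos: [0.6405, -0.0204, 0.3281]
tool_rot: [0.1, 0.995, 0.0, -0.0]
wrist_force: [0.0, 0.8, 0.3]
gripper_width: 0.903
grasp_force: 0.0
```

```bash
python3 -c "
from h import *
to(.6414,-.0208,.222)
s=snapshot('top');P=world(s)
q=P[(P[...,2]>.225)&(P[...,2]<.245)&(np.hypot(P[...,0]-.514,P[...,1]-.005)<.2)&(np.hypot(P[...,0]-.514,P[...,1]-.005)>.06)]
print(len(q),q.mean(0) if len(q) else '')"
```

```text
t 18.62 tcp [ 0.6405 -0.0204  0.3281] rotv [[-0.98, 0.199, -0.001], [0.199, 0.98, 0.0], [0.001, -0.0, -1.0]] q [-0.068  0.184  1.788  0.     1.171 -1.439] F [0.  0.8 0.3] M [ 0.07 -0.14 -0.02] w 0.903 g 0.0
shares [-0.0021 -0.0004  0.2122]
0
```

Call:
drive_tool:
  steps: "-0.002 0 0.05 0; 0 0 0.05 0; 0 0 0.05 0; 0 0 0.04 0; 0 0 0.02 0; 0 0 0 0"

```text
t: 19.42
tcp_pos: [0.6419, -0.0209, 0.2233]
tool_rot: [0.1, 0.995, -0.0, -0.0]
wrist_force: [1.1, -0.0, -0.5]
gripper_width: 0.897
grasp_force: 0.0
```

Call:
drive_tool:
  steps: "0 0 0 0; 0 0 0 0; 0 0 0 0; 0 0 0 0; 0 0 0 0; 0 0 0 0; 0 0 0 0; 0 0 0 0; 0 0 0 0; 0 0 0 0"
  gripper: -1
  newtons: 6

```text
t: 20.68
tcp_pos: [0.6421, -0.0212, 0.2236]
tool_rot: [0.1, 0.995, -0.0, 0.0]
wrist_force: [1.4, -2.7, -0.3]
gripper_width: 0.196
grasp_force: 6.0
```

Call:
drive_tool:
  steps: "0.0008 -0.0209 0 0.0255; 0.0008 -0.0209 0 0.0255; 0.0008 -0.0209 0 0.0255; 0.0008 -0.0209 0 0.0255; 0.0008 -0.0209 0 0.0255; 0.0008 -0.0209 0 0.0255; 0.0008 -0.0209 0 0.0255; 0.0008 -0.0209 0 0.0255"

```text
t: 21.68
tcp_pos: [0.6014, -0.0925, 0.2237]
tool_rot: [0.409, 0.912, 0.0, 0.0]
wrist_force: [1.9, 1.9, -1.7]
gripper_width: 0.195
grasp_force: 6.0
```

Call:
drive_tool:
  steps: "0.0008 -0.0209 0 0.0255; 0.0008 -0.0209 0 0.0255; 0.0008 -0.0209 0 0.0255; 0.0008 -0.0209 0 0.0255; 0.0008 -0.0209 0 0.0255; 0.0008 -0.0209 0 0.0255; 0.0008 -0.0209 0 0.0255; 0 0 0 0; 0 0 0 0"

```text
t: 22.8
tcp_pos: [0.5362, -0.1236, 0.2236]
tool_rot: [0.644, 0.765, 0.0, -0.001]
wrist_force: [-2.0, 5.4, 1.4]
gripper_width: 0.192
grasp_force: 6.0
```

```bash
python3 -c "
from h import *
a=-1.4786
to(.514+.13*np.cos(a),.005+.13*np.sin(a),.2235)
d=env.get_obs()['tcp_pos'][:2]-np.array([.514,.005]);print(np.hypot(*d),np.arctan2(d[1],d[0]))"
```

```text
t 22.8 tcp [ 0.5362 -0.1236  0.2236] rotv [[-0.17, 0.985, -0.001], [0.985, 0.17, 0.001], [0.001, -0.001, -1.0]] q [-2.690e-01  1.460e-01  2.039e+00  1.000e-03  9.580e-01 -4.410e-01] F [-2.   5.4  1.4] M [ 0.96  0.21 -0.16] w 0.192 g 6.0
shares [ 0.0019 -0.0204  0.0002]
0.13053465821968982 -1.3999422137564204
```

Another 0.08 rad to go, then I release and rise.

Call:
drive_tool:
  steps: "0.0009 -0.0102 0 0.0127; 0.0009 -0.0102 0 0.0127; 0 0 0 0; 0 0 0 0"

```text
t: 23.3
tcp_pos: [0.5258, -0.1248, 0.2236]
tool_rot: [0.674, 0.738, -0.0, -0.0]
wrist_force: [-1.3, 0.0, -0.2]
gripper_width: 0.196
grasp_force: 6.0
```

Call:
drive_tool:
  steps: "0 0 0 0; 0 0 0 0; 0 0 0 0; 0 0 0 0; 0 0 0 0; 0 0 0 0"
  gripper: 0

```text
t: 24.05
tcp_pos: [0.5261, -0.1247, 0.2237]
tool_rot: [0.675, 0.738, -0.0, 0.0]
wrist_force: [0.3, -0.7, 0.6]
gripper_width: 0.5
grasp_force: 0.0
```

Call:
drive_tool:
  steps: "0 0 -0.03 0; 0 0 -0.06 0; 0 0 -0.1 0; 0 0 -0.1 0; 0.11 0 0 0; 0.11 0 0 0; 0.11 0 0 0; 0.11 0 0 0; 0.11 0 0 0; 0 0 0 0"

```text
t: 25.3
tcp_pos: [0.5009, 0.1519, 0.3698]
tool_rot: [0.673, 0.739, 0.0, 0.0]
wrist_force: [0.7, -1.3, -0.3]
gripper_width: 0.507
grasp_force: 0.0
```

Run:
```python
from h import *
ims=[]
for n,(r0,r1,c0,c1) in (("scene",(130,270,150,340)),("top",(150,290,230,420))):
    s=snapshot(n);P=world(s);Z=P[...,2]; ims.append(cv2.resize(s["frame"][r0:r1,c0:c1],(800,590))[::1])
    rr=np.hypot(P[...,0]-.514,P[...,1]-.005)
    q=P[(Z>.2)&(Z<.246)&(rr>.06)&(rr<.165)]
    e=P[(Z>.19)&(Z<.246)&(rr>.175)&(rr<.215)&(P[...,1]<-.1)]
    d=q.mean(0)[:2]-[.514,.005]; print(n,len(q),"angle",np.arctan2(d[1],d[0]),q.mean(0).round(4),"end",len(e),e.mean(0).round(4),"r max",rr[(Z>.2)&(Z<.25)&(rr<.24)&(P[...,1]<-.1)].max())
cv2.imwrite("pics/end.png",cv2.resize(np.hstack(ims),(800,300)))
to(.5,0,.4)
```

```text
scene 141 angle -1.4382663253254289 [ 0.5288 -0.1059  0.2343] end 59 [ 0.537  -0.1845  0.2143] r max 0.21323009316922406
top 217 angle -1.4939186901775325 [ 0.5226 -0.1067  0.2367] end 69 [ 0.5285 -0.1871  0.2238] r max 0.21160994751859258
t 25.4 tcp [0.5013 0.1494 0.3694] rotv [[-0.091, 0.996, 0.001], [0.996, 0.091, -0.0], [-0.0, 0.001, -1.0]] q [ 0.245 -0.06   1.971 -0.     1.23   0.154] F [-0.2 -0.1 -0.6] M [ 0.01 -0.11  0.02] w 0.497 g 0.0
shares [-0.2974 -0.0298 -0.0612]
```

View pics/end.png

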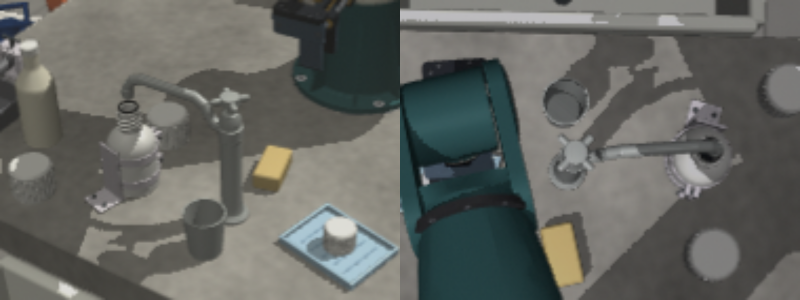

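The end view shows the outlet over the neck, at (128,90) in the left half and (712,150) in the right. The grip-point angle of -1.478 rad matches the target of -1.479. The cap stands in the holder and the arm is clear.

```bash
python3 -c "
from h import *
print(ticket.job_done())"
```

```text
the job is handed in; nothing more can be done
None
```

The cap is unscrewed and stands open side down in the bar holder, the tap's outlet is over the open mouth of the bottle, nothing else was seen to move, and the job is handed in; no verdict came back.

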